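Dry the washed pistons and scrap the holed one

ROBOT

A 6-joint arm with a two-finger parallel gripper is mounted at the origin on the work surface. World frame = base frame: x ahead of the robot, y to its left, z up, the work surface at z = 0. Lengths are in mm, angles in rad, forces in N, time in s.
With the tool pointing down it reaches from about 350 to 875 mm from the base axis. Payload 4.2 kg.
Tool frame: the origin (TCP) lies at the centre of the arm's flange, where the gripper is bolted on; the fingertips stand 182 mm ahead of it and the grasp point (between the pads) lies 164 mm ahead of it; z points along the fingers, y is the line along which they close (so a half turn about z gives the same grasp; the last joint's range is limited). The gripper opens to 87 mm and grips with 3 to 60 N. Pads are 19 mm wide; open, the fingers measure 117 mm over their backs; the gripper's body (75 mm by 190 mm) begins 51 mm behind the grasp point.
Start: joints at [-0.871, 0.385, 0.008, 0, -1.194, -0.259], TCP at [266.677, -565.229, 404.75] pointing down, gripper open.
Joint ranges: [-3.14, 3.14], [-1.21, 2.06], [-1.07, 1.41], [-3.16, 2.05], [-2.99, -0.16], [-3.1, 3.1]. Speed limits (rad/s): [2.79, 2.79, 3.14, 3.14, 3.14, 3.14].

INTERFACE

Orientations are given as a unit quaternion [x, y, z, w].
In Python, from rig import * gives the robot as it stands.
- The arm moves only by the tool arm_command, never from a script. Its argument "targets" is a list that holds one entry, the list of rows, each a list of 7 numbers: the turn, a rotation vector about the tool's x, y, z in rad, then the shift along the tool's x, y, z in mm, then the opening, from -1 (shut) to 1 (fully open), so that 0 is half open. In form: [[[wx, wy, wz, tx, ty, tz, gripper], ...]]. A call has 1 to 10 rows; each row is the pose to reach, as a shift and turn from the pose commanded when the call began, along the tool's axes at that moment; what a row does not reach only later rows make up. A row lasts 1/8 s, in which the tool goes at most 62.5 mm and 10.7 degrees, less where a joint would pass 70% of its speed; a pose out of reach is approached as far as the arm can. A call with a gripper value outside its range is refused whole. The fingers move at their own pace and stop on an object; "newtons" is the grip in N (left out, the last holds). Time passes only in rows, so rows that repeat a pose let the fingers close. It gives the time, the measured TCP pose, the force, the opening and the grip force at its end, in the units of the state.
- get_state(): the state, without advancing time (a new reading comes with each control period).
- get_image(name): name is "scene" or "top"; returns the picture (400x640x3 uint8, blue, green, red); there is no depth.
- camera_info(name): a dict with "K" (3x3 intrinsics, pixels), "origin" and "attitude" of the camera in the world. Camera axes: x right, y up, looking along -z (the intrinsics and any distortion apply to the point x, -y, -z); pixel columns grow to the right and rows downward; lengths in mm; the calibration is good to about 2 mm. A picture is of the moment at which its call begins. camera_info takes no time and is no camera call.
- hand_in(): hands the job in; it is judged then, once.
The state is a dict: "time_s": time; "joints": joint angles; "qd": joint speeds; "tau": joint torques, N m; "eef_pos": TCP position; "tcp_rot": TCP orientation; "ft_force": force on the tool from outside, world axes, zero at the start; "wrist_torque": the same for the moment, N m; "grip_width": opening from 0.0 (shut) to 1.0 (fully open); "grip_force": force on a finger pad.
Only numpy, scipy, OpenCV 4.12 (cv2) and the standard library are available. Lean on these libraries where they do the work, as an engineer would, in place of code of your own. Each camera call takes 0.05 s, during which the arm holds its last target. There are 200 camera calls.

TASK

Put every sound piston from the bench into the dryer's tray, side by side on its floor and not on top of one another, and drop the piston with the hole in its crown into the scrap box. Set the timer dial to one click past the off mark for each sound piston in the tray, and only then, with the tray loaded and the dial set, press the three keys fully down one after another: left (fan), middle (heat), right (start). Leave the other things on the bench where they are.

Things in the scene. Friction and masses are not known exactly. Their poses are not given: they have to be found in the camera images.
- piston_a_mid (a point): a sound aluminium piston standing crown up: round crown 58 mm across and 26 mm high with a flat top, above a narrower skirt 42 x 40 mm and 36 mm high; 62 mm tall overall, about 0.25 kg. The point is its centre, 31 mm above its foot on its axis; its z axis points to the crown, whose middle is 18 mm from the point along it. May be absent (two to four sound pistons are there).
- piston_b_mid (a point): a sound aluminium piston standing crown up: round crown 58 mm across and 26 mm high with a flat top, above a narrower skirt 42 x 40 mm and 36 mm high; 62 mm tall overall, about 0.25 kg. The point is its centre, 31 mm above its foot on its axis; its z axis points to the crown, whose middle is 18 mm from the point along it. May be absent (two to four sound pistons are there).
- piston_c_mid (a point): a sound aluminium piston standing crown up: round crown 58 mm across and 26 mm high with a flat top, above a narrower skirt 42 x 40 mm and 36 mm high; 62 mm tall overall, about 0.25 kg. The point is its centre, 31 mm above its foot on its axis; its z axis points to the crown, whose middle is 18 mm from the point along it. May be absent (two to four sound pistons are there).
- piston_d_mid (a point): a sound aluminium piston standing crown up: round crown 58 mm across and 26 mm high with a flat top, above a narrower skirt 42 x 40 mm and 36 mm high; 62 mm tall overall, about 0.25 kg. The point is its centre, 31 mm above its foot on its axis; its z axis points to the crown, whose middle is 18 mm from the point along it. May be absent (two to four sound pistons are there).
- piston_holed_mid (a point): the holed piston: same outside shape and size as the sound ones, but with a dark 34 mm hole burnt in the middle of its crown; grip it round the outside. The point is its centre, 31 mm above its foot on its axis; z axis points to the crown. Always there.
- tray_in (a point): centre of the floor of the grey parts dryer's steel tray: 190 (x) by 215 mm (y) inside, floor 50 mm above the bench, walls 5 mm thick, 35 mm high. The control panel (200 x 150 mm, centred 187 mm from here along -y, top 35 mm above this floor) is the dryer's right part. Fixed to the bench. Axes are the dryer's: x away from the robot, y left, z up.
- dial (a joint): timer dial angle, rad: 0 = white pointer at the long off mark (towards the dryer's +y); grows clockwise seen from above. A click is 0.524 rad (30 degrees), short marks show clicks 1 to 6; stops just before 0 and after 6. Detents (0.04 N m) pull it to the nearest click when let go. At the start it stands at off, at click 1 or between.
- dial_grip (a point): on the dial's axis, at grip height: black knob at the near part of the panel, with an upright bar grip 16 mm wide, 56 mm long, 34 mm high along this point's own y axis (+y end is the pointer; the axes turn with the dial). The point is 11 mm below the bar's top, 23 mm above the knob's 60 mm round skirt, 37 mm above the panel.
- key_left_top (a point): centre of the top of a round black push key, 28 mm across, one of a row of three 45 mm apart at the far part of the control panel; this one is the left (+y of the dryer): fan key. It stands 22 mm above the panel and moves with the key; pressed straight down.
- key_left (a joint): travel of that key, m: 0 up, 0.006 fully down; it springs back. Starts to move at about 1.5 N, fully down at 5 N.
- key_mid_top (a point): centre of the top of a round black push key, 28 mm across, one of a row of three 45 mm apart at the far part of the control panel; this one is the middle: heat key. It stands 22 mm above the panel and moves with the key; pressed straight down.
- key_mid (a joint): travel of that key, m: 0 up, 0.006 fully down; it springs back. Starts to move at about 1.5 N, fully down at 5 N.
- key_right_top (a point): centre of the top of a round black push key, 28 mm across, one of a row of three 45 mm apart at the far part of the control panel; this one is the right (-y of the dryer): start key. It stands 22 mm above the panel and moves with the key; pressed straight down.
- key_right (a joint): travel of that key, m: 0 up, 0.006 fully down; it springs back. Starts to move at about 1.5 N, fully down at 5 N.
- scrap_in (a point): centre of the inner floor (5 mm above the bench) of the scrap box: open dark steel box, 150 mm (x) by 130 mm (y) outside, 70 mm high, walls 5 mm, fixed to the bench left of the dryer. The point has the box's axes.
- grease_tin: bystander, not part of the job: leave it where it is. Plain steel tin, 54 mm across, 70 mm tall, standing among the pistons. Origin at its foot.
- spray_can: bystander, not part of the job: leave it where it is. White spray can, 64 mm across, 170 mm tall, at the far right. Origin at its foot.
- oil_bottle: bystander, not part of the job: leave it where it is. Grey bottle, 66 mm across, 190 mm tall, at the far left. Origin at its foot.
- jar: bystander, not part of the job: leave it where it is. Amber jar, 70 mm across, 80 mm tall, right of the pistons, on the near side. Origin at its foot.
- screwdriver: bystander, not part of the job: leave it where it is. Screwdriver lying near the robot, on its right.
- wrench: bystander, not part of the job: leave it where it is. Wrench lying near the robot, on its left.
- brush: bystander, not part of the job: leave it where it is. Brush lying beyond the pistons on the right.
Not all that is in view belongs to the job. Leave any pink look-alike of the part that bears piston_b_mid alone.

How it is judged (in metres and radians):
On the way, in this order (a step that is already met when the one before it is completed fails the run):
1. all sound pistons lie in the dryer's tray and the dial stands at one click for each of them (x of piston_a_mid in the frame of tray_in between -0.082 and 0.082 m and y of piston_a_mid in the frame of tray_in between -0.095 and 0.095 m and z of piston_a_mid in the frame of tray_in between 0.012 and 0.045 m and linear speed of each of piston_a, piston_b, piston_c, piston_d below 0.03 m/s and x of piston_b_mid in the frame of tray_in between -0.082 and 0.082 m and y of piston_b_mid in the frame of tray_in between -0.095 and 0.095 m and z of piston_b_mid in the frame of tray_in between 0.012 and 0.045 m and x of piston_c_mid in the frame of tray_in between -0.082 and 0.082 m and y of piston_c_mid in the frame of tray_in between -0.095 and 0.095 m and z of piston_c_mid in the frame of tray_in between 0.012 and 0.045 m and x of piston_d_mid in the frame of tray_in between -0.082 and 0.082 m and y of piston_d_mid in the frame of tray_in between -0.095 and 0.095 m and z of piston_d_mid in the frame of tray_in between 0.012 and 0.045 m and not (value of joint dial below 0.897 rad or value of joint dial above 2.244 rad or ((height (world z) of piston_a_mid above -9 m or value of joint dial above 99 rad) and (height (world z) of piston_b_mid above -9 m or value of joint dial above 99 rad) and (height (world z) of piston_c_mid above -9 m or value of joint dial above 99 rad) and (height (world z) of piston_d_mid above -9 m or value of joint dial above 99 rad) and value of joint dial below 1.944 rad) or ((height (world z) of piston_a_mid above -9 m or value of joint dial above 99 rad) and (height (world z) of piston_b_mid above -9 m or value of joint dial above 99 rad) and (height (world z) of piston_c_mid above -9 m or value of joint dial above 99 rad) and value of joint dial below 1.421 rad) or ((height (world z) of piston_a_mid above -9 m or value of joint dial above 99 rad) and (height (world z) of piston_b_mid above -9 m or value of joint dial above 99 rad) and (height (world z) of piston_d_mid above -9 m or value of joint dial above 99 rad) and value of joint dial below 1.421 rad) or ((height (world z) of piston_a_mid above -9 m or value of joint dial above 99 rad) and (height (world z) of piston_c_mid above -9 m or value of joint dial above 99 rad) and (height (world z) of piston_d_mid above -9 m or value of joint dial above 99 rad) and value of joint dial below 1.421 rad) or ((height (world z) of piston_b_mid above -9 m or value of joint dial above 99 rad) and (height (world z) of piston_c_mid above -9 m or value of joint dial above 99 rad) and (height (world z) of piston_d_mid above -9 m or value of joint dial above 99 rad) and value of joint dial below 1.421 rad) or (height (world z) of piston_a_mid below -9 m and value of joint dial above 1.721 rad) or (height (world z) of piston_b_mid below -9 m and value of joint dial above 1.721 rad) or (height (world z) of piston_c_mid below -9 m and value of joint dial above 1.721 rad) or (height (world z) of piston_d_mid below -9 m and value of joint dial above 1.721 rad) or (height (world z) of each of piston_a_mid, piston_b_mid below -9 m and value of joint dial above 1.197 rad) or (height (world z) of each of piston_a_mid, piston_c_mid below -9 m and value of joint dial above 1.197 rad) or (height (world z) of each of piston_a_mid, piston_d_mid below -9 m and value of joint dial above 1.197 rad) or (height (world z) of each of piston_b_mid, piston_c_mid below -9 m and value of joint dial above 1.197 rad) or (height (world z) of each of piston_b_mid, piston_d_mid below -9 m and value of joint dial above 1.197 rad) or (height (world z) of each of piston_c_mid, piston_d_mid below -9 m and value of joint dial above 1.197 rad))), for 0.2 s.
2. the left key is pressed alone (value of joint key_left above 0.0042 m and value of joint each of key_mid, key_right below 0.002 m), for 0.05 s.
3. the middle key is pressed alone (value of joint key_mid above 0.0042 m and value of joint each of key_left, key_right below 0.002 m), for 0.05 s.
4. the right key is pressed alone (value of joint key_right above 0.0042 m and value of joint each of key_left, key_mid below 0.002 m), for 0.05 s.
At the end, for the whole second after the job is handed in: Every sound piston present rests on the tray's floor (centre 12 to 45 mm above it), the holed piston on the scrap box's floor (centre 12 to 50 mm above it), the dial stands within 0.15 rad of as many clicks as there are sound pistons, and all keys are up (all of step 1 and x of piston_holed_mid in the frame of scrap_in between -0.065 and 0.065 m and y of piston_holed_mid in the frame of scrap_in between -0.055 and 0.055 m and z of piston_holed_mid in the frame of scrap_in between 0.012 and 0.05 m and linear speed of piston_holed below 0.03 m/s and velocity of joint dial below 0.05 rad/s and value of joint each of key_left, key_mid, key_right below 0.002 m); the robot touches nothing.
It fails at once if a key is pressed while the dial is still short of two clicks (value of joint any of key_left, key_mid, key_right above 0.003 m and value of joint dial below 0.897 rad).
It fails at once if two keys are pressed at once (value of joint each of key_left, key_mid above 0.003 m or value of joint each of key_mid, key_right above 0.003 m or value of joint each of key_left, key_right above 0.003 m).
It fails at once if a bystander is moved more than 5 cm (distance of any of grease_tin, spray_can, oil_bottle, jar, screwdriver, wrench, brush from where it was at the start of the episode above 0.05 m).
Of piston_a, piston_b, piston_c, piston_d only 2 to 4 are there at a start; the rules pass over those that are not, and their reading is None.
At some moment in a run one of piston_a, piston_b, piston_c, piston_d, piston_holed may be knocked a few centimetres aside while the robot is not near it.
Once in a run the grip may slacken for a moment while it holds something.
It also fails if it takes over 210 s, if anything falls off the work surface, if the arm or the gripper's body presses on something with over 40 N, if the wrist force passes 120 N, or if a joint passes its speed limit or range.

## Working session

There is one attempt and no reset: what is moved stays moved. The work goes in short steps, Python scripts to look and compute and a tool call to move; the robot and the scene stay as the last step left them, time stands still between calls to the robot, and variables do not carry over. Pictures are saved under pics/ and viewed, at most 14 in all, crops included, and the job is handed in when it is done.

Besides the shell and the picture viewer there is one more tool, called after "Emit:" as name(argument=value, ...), one argument or row to a line, values as JSON. arm_command: Moves the arm, as the interface text tells. Its arguments: {"type":"object","properties":{"targets":{"type":"array","items":{"type":"array","items":{"type":"array","items":{"type":"number"}}}},"newtons":{"type":"number"}},"required":["targets"]}

```bash
mkdir -p pics; ls
python3 - <<'E'
from rig import *
import cv2
for n in("scene","top"):
    cv2.imwrite(f"pics/{n}0.png",get_image(n)); print(camera_info(n))
print(get_state())
E
```

```text
pics
{'K': array([[435.49796758,   0.        , 317.20603464],
       [  0.        , 435.49796758, 194.70294157],
       [  0.        ,   0.        ,   1.        ]]), 'origin': array([1176.93360583, -460.32453121, 1037.15319688]), 'attitude': array([0.30478733, 0.16262506, 0.461337  , 0.81720619])}
{'K': array([[499.11377821,   0.        , 316.023358  ],
       [  0.        , 499.11377821, 193.34129275],
       [  0.        ,   0.        ,   1.        ]]), 'origin': array([ 445.50202626,  -74.9944826 , 1531.50130233]), 'attitude': array([ 0.01550962, -0.01581691, -0.70142073,  0.71240314])}
{'time_s': 0.1, 'joints': array([-8.71375227e-01,  3.85469251e-01,  6.77873476e-03, -4.43688986e-04,
       -1.19402487e+00, -2.58597908e-01]), 'qd': array([ 0.00145645,  0.00070718,  0.00385401,  0.00255546, -0.0010775 ,
        0.00046927]), 'tau': array([-3.49989723e-04, -3.91689706e+01,  1.87935930e+01,  4.23187315e+00,
        1.34976214e-02, -6.68655275e-05]), 'eef_pos': array([ 266.62981299, -565.0700256 ,  403.78000395]), 'tcp_rot': array([-2.18551334e-01,  9.75824959e-01,  9.46577342e-04, -2.59250730e-04]), 'ft_force': array([ 0.02542769,  0.73894756, -0.67688254]), 'wrist_torque': array([-0.00993564, -0.01415931, -0.0128948 ]), 'grip_force': 0.0, 'grip_width': 1.0022729861007387}
```

View pics/top0.png

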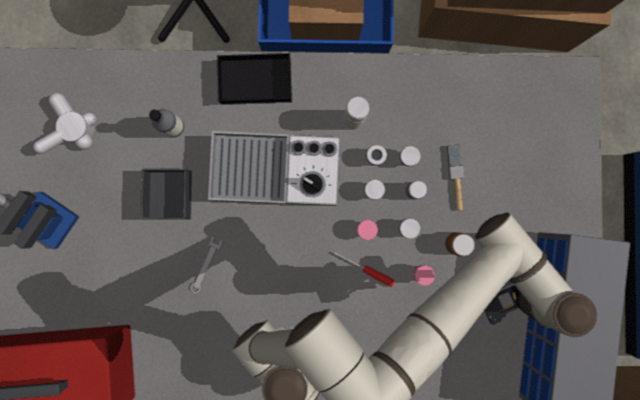

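View pics/scene0.png

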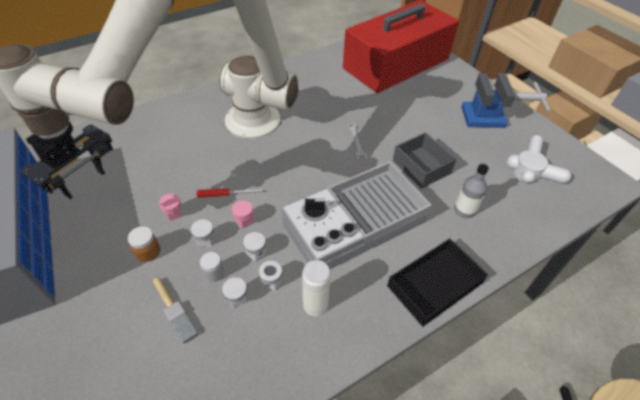

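The top view shows the holed piston at (377,155) and silver tops at (410,156), (375,189), (410,228), (418,189). The last one looks like the tin. Pink look-alikes are at (368,230) and (425,275). The dryer is at (275,168), the scrap box at (167,193) and the dial at (312,183). I'll zoom in to check.

```bash
cat > h.py <<'E'
from rig import *
import cv2, numpy as np
from scipy.spatial.transform import Rotation as R
CI={n:camera_info(n) for n in("scene","top")}
def ray(n,u,v):
    c=CI[n];K=c["K"];d=np.array([(u-K[0,2])/K[0,0],-(v-K[1,2])/K[1,1],-1.])
    return c["origin"],R.from_quat(c["attitude"]).apply(d)
def pt(n,u,v,z):
    o,d=ray(n,u,v);return o+d*(z-o[2])/d[2]
def px(n,p):
    c=CI[n];q=R.from_quat(c["attitude"]).inv().apply(np.array(p,float)-c["origin"])
    return c["K"][:2,:2]@(q[:2]*[1,-1]/-q[2])+c["K"][:2,2]
def tops(z=62,img=None):
    "white round tops in the top view: x,y at height z, mean width, px"
    if img is None: img=get_image("top")
    hsv=cv2.cvtColor(img,cv2.COLOR_BGR2HSV)
    m=((hsv[...,2]>165)&(hsv[...,1]<50)).astype(np.uint8)
    cs,_=cv2.findContours(m,cv2.RETR_EXTERNAL,cv2.CHAIN_APPROX_NONE)
    out=[]
    for c in cs:
        if 120<cv2.contourArea(c)<500:
            (u,v),(a,b),_=cv2.fitEllipse(c)
            if max(a,b)<1.35*min(a,b): out.append((pt("top",u,v,z)[:2].round(1),round((a+b)/2,1),(round(u,1),round(v,1)),img[int(v),int(u)].tolist()))
    return out
E
python3 - <<'E'
from h import *
t=cv2.imread("pics/top0.png");s=cv2.imread("pics/scene0.png")
for o in tops(img=t):print(o, px("scene",[*o[0],62]).round())
cv2.imwrite("pics/a.png",cv2.resize(t[120:250,200:460],None,fx=3,fy=3,interpolation=cv2.INTER_CUBIC))
cv2.imwrite("pics/b.png",cv2.resize(s[155:325,120:440],None,fx=2.5,fy=2.5,interpolation=cv2.INTER_CUBIC))
E
```

```text
(array([ 367.1, -509.8]), 19.2, (463.4, 244.5), [184, 187, 190]) [138. 240.]
(array([ 412.9, -352.7]), 18.0, (410.0, 228.0), [191, 187, 191]) [200. 227.]
(array([ 527.7, -375.5]), 15.3, (418.0, 189.1), [192, 188, 193]) [209. 262.]
(array([ 526.1, -247.4]), 17.7, (374.5, 189.0), [191, 187, 191]) [253. 240.]
(array([ 627.1, -352.4]), 17.5, (410.4, 155.5), [187, 184, 188]) [233. 287.]
(array([ 629., -252.]), 17.5, (376.4, 154.3), [69, 67, 66]) [269. 270.]
(array([ 769.4, -196. ]), 19.9, (358.1, 107.0), [185, 182, 186]) [316. 303.]
```

View pics/a.png

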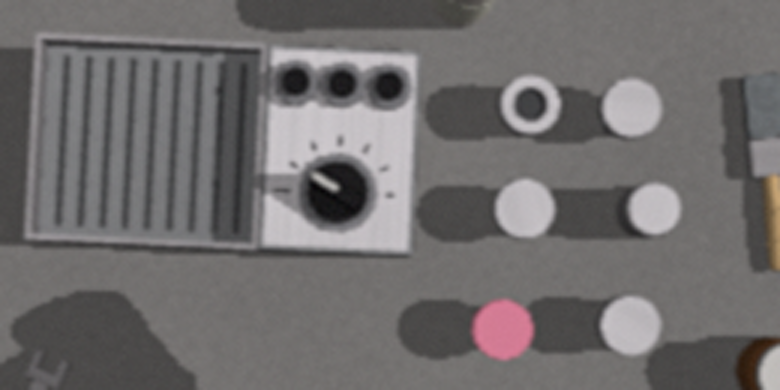

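View pics/b.png

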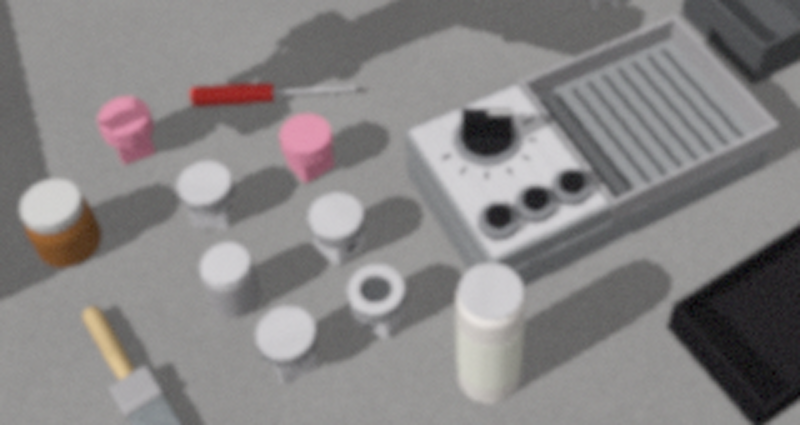

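It's confirmed: three sound pistons at world (413,-353), (526,-247) and (627,-352), the holed one at (629,-252), and the tin at (528,-375). The dial pointer, at crop (320,180), sits near click 1. Next I'll measure the dryer, keys, dial and scrap box.

```bash
cat > m.py <<'E'
from h import *
t=cv2.imread("pics/top0.png")
hsv=cv2.cvtColor(t,cv2.COLOR_BGR2HSV)
def roi(m,a,b,c,d):
    o=np.zeros(m.shape,np.uint8);o[b:d,a:c]=m[b:d,a:c];return o
m=roi(hsv[...,2]>165,284,130,342,208)
c=max(cv2.findContours(m,cv2.RETR_EXTERNAL,cv2.CHAIN_APPROX_NONE)[0],key=cv2.contourArea)
P=np.array([pt("top",*p[0],85)[:2] for p in c],np.float32)
r=cv2.minAreaRect(P);print("panel",r);B=cv2.boxPoints(r);print(B.round(1))
d=roi(hsv[...,2]<60,288,135,340,205)
for c in cv2.findContours(d,cv2.RETR_EXTERNAL,cv2.CHAIN_APPROX_NONE)[0]:
    if cv2.contourArea(c)>30:
        (u,v),rad=cv2.minEnclosingCircle(c);M=cv2.moments(c);u2,v2=M['m10']/M['m00'],M['m01']/M['m00']
        print("dark",round(u2,1),round(v2,1),round(rad,1),pt("top",u2,v2,107)[:2].round(1),pt("top",u2,v2,99)[:2].round(1))
for n,p in dict(TL=(212.7,132.3),TM=(288.3,135),BM=(286.6,202.5),BL=(208.7,199.8)).items():print(n,pt("top",*p,85)[:2].round(1))
cv2.imwrite("pics/c.png",np.hstack([cv2.resize(t[155:235,125:210],None,fx=4.5,fy=4.5,interpolation=cv2.INTER_CUBIC),cv2.resize(t[160:205,285:330],(360,360),interpolation=cv2.INTER_CUBIC)]))
E
sed -i 's/t\[160:205,285:330\],(360,360)/t[160:205,285:330],(360,360)/' m.py
python3 - <<'E'
s=open('m.py').read();s=s.replace("t[155:235,125:210],None,fx=4.5,fy=4.5","t[155:235,125:205],(360,360)")
exec(s)
E
```

```text
panel ((559.559326171875, -64.3720474243164), (140.48297119140625, 151.89163208007812), 88.7446060180664)
[[ 482.1 -132.9]
 [ 633.9 -136.3]
 [ 637.     4.2]
 [ 485.2    7.5]]
dark 312.3 184.2 10.1 [534.7 -64.1] [535.2 -64. ]
dark 329.0 148.2 4.4 [ 638.8 -110.3] [ 639.9 -110.5]
dark 313.4 147.4 4.3 [640.3 -65.7] [641.4 -65.6]
dark 297.9 146.7 4.4 [641.7 -20.9] [642.8 -20.6]
TL [683.1 228.9]
TM [678.6   8.3]
BM [481.7   9.7]
BL [486.1 235.7]
```

View pics/c.png

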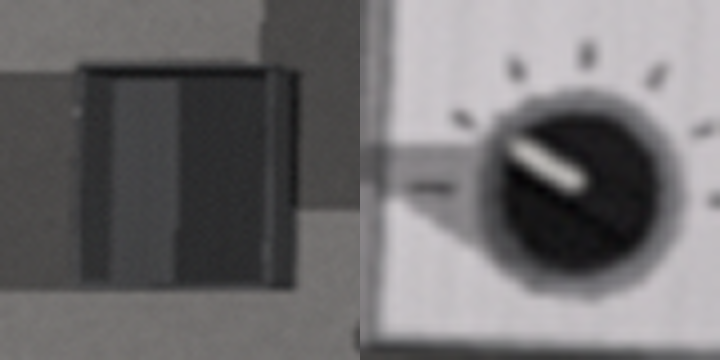

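The scrap box rim spans crop (78..277, 65..290), so its centre is about px (164.3,194.3). The dial pointer is about 30° clockwise of the off mark, which is click 1. The target is click 3, a further 60° clockwise. Next is a helper that converts a goal into tool-frame numbers.

```bash
cat >> h.py <<'E'
def go(x,y,zg,yaw):
    "tool-frame turn and shift from here to grasp point (x,y,zg), closing line at world angle yaw (deg)"
    s=get_state();Rc=R.from_quat(s["tcp_rot"])
    a=np.radians(yaw);Y=np.array([np.cos(a),np.sin(a),0]);Z=np.array([0,0,-1.]);X=np.cross(Y,Z)
    w=(Rc.inv()*R.from_matrix(np.c_[X,Y,Z])).as_rotvec()
    d=Rc.inv().apply(np.array([x,y,zg+164])-s["eef_pos"])
    print("turn",w.round(3),"shift",d.round(1),"dist",np.linalg.norm(d).round())
def st():
    s=get_state();Y=R.from_quat(s["tcp_rot"]).apply([0,1,0])
    print("t",round(s["time_s"],1),"grasp",(s["eef_pos"]-[0,0,164]).round(1),"yaw",np.degrees(np.arctan2(Y[1],Y[0])).round(1),"w",round(s["grip_width"],3),"gf",round(s["grip_force"],1),"F",s["ft_force"].round(1))
E
python3 - <<'E'
from h import *
print("scrap",pt("top",164.3,194.3,70))
a=pt("top",303.75,177.9,133);b=pt("top",312.9,183.1,133);print(a,b,np.degrees(np.arctan2(*(a-b)[[1,0]])))
go(413,-353,160,90);st()
E
```

```text
scrap [500.57520657 369.3445002   70.        ]
[550.37595167 -39.9816277  133.        ] [536.14588895 -65.90745711 133.        ] 61.2386782419066
turn [ 0.002 -0.001  0.441] shift [-222.9  129.2   80. ] dist 270.0
t 0.1 grasp [ 266.6 -565.1  239.8] yaw 115.2 w 1.002 gf 0.0 F [ 0.   0.7 -0.7]
```

Emit:
arm_command(
  targets=[
    [[0,0,0.44,-223,129,80,0.7],[0,0,0.44,-223,129,80,0.7],[0,0,0.44,-223,129,80,0.7],[0,0,0.44,-223,129,80,0.7],[0,0,0.44,-223,129,80,0.7],[0,0,0.44,-223,129,80,0.7],[0,0,0.44,-223,129,80,0.7]],
  ],
)

```text
time_s: 0.98
eef_pos: [413.2, -353.8, 324.8]
tcp_rot: [-0.0, 1.0, -0.0, -0.0]
ft_force: [-0.2, 0.3, 0.0]
grip_width: 0.853
grip_force: 0.0
```

Run:
```python
from h import *
st()
s=get_image("scene");cv2.imwrite("pics/s1.png",s)
go(413,-353,50,90)
for o in tops():print(o)
hsv=cv2.cvtColor(s,cv2.COLOR_BGR2HSV)
m=((hsv[...,2]>165)&(hsv[...,1]<50)).astype(np.uint8)
for c in cv2.findContours(m,cv2.RETR_EXTERNAL,cv2.CHAIN_APPROX_NONE)[0]:
    if 150<cv2.contourArea(c)<700:
        (u,v),_,_=cv2.fitEllipse(c);print("scene",round(u),round(v),pt("scene",u,v,62)[:2].round(1))
```

```text
t 1.0 grasp [ 413.2 -353.8  160.8] yaw 90.0 w 0.853 gf 0.0 F [-0.2  0.3  0. ]
turn [-0.  0. -0.] shift [ -0.    1.1 110.9] dist 111.0
(array([ 454.7, -378.7]), 27.3, (418.9, 213.9), [174, 187, 193])
(array([ 527.7, -375.4]), 15.2, (417.9, 189.2), [191, 188, 192])
(array([ 627.2, -352.3]), 17.5, (410.3, 155.4), [188, 184, 189])
(array([ 629., -252.]), 17.5, (376.4, 154.3), [69, 68, 67])
(array([ 769.3, -196. ]), 19.9, (358.1, 107.0), [185, 182, 186])
scene 171 309 [ 605.1 -501.6]
scene 233 287 [ 627.7 -350.8]
scene 269 270 [ 629.8 -251.5]
scene 209 260 [ 524.  -372.9]
scene 253 240 [ 526.6 -246.7]
scene 139 236 [ 355.6 -504.1]
scene 201 227 [ 413.5 -351.2]
scene 466 203 [724.1 340.9]
scene 323 195 [4.875e+02 3.000e-01]
scene 251 134 [136.9 -64.8]
scene 152 124 [ -75.8 -333.1]
```

Emit:
arm_command(
  targets=[
    [[0,0,0,0,1,55,0.7],[0,0,0,0,1,100,0.7],[0,0,0,0,1,111,0.7],[0,0,0,0,1,111,0.7],[0,0,0,0,1,111,-1],[0,0,0,0,1,111,-1],[0,0,0,0,1,111,-1],[0,0,0,0,1,111,-1]],
  ],
  newtons=30,
)

```text
time_s: 2.08
eef_pos: [413.7, -352.3, 215.2]
tcp_rot: [-0.001, 1.0, -0.0, 0.001]
ft_force: [0.5, 3.1, 6.6]
grip_width: 0.66
grip_force: 30.0
```

Emit:
arm_command(
  targets=[
    [[0,0,0,0,0,-50,-1],[0,0,0,0,0,-110,-1],[0,0,0,0,0,-170,-1],[0,0,0,0,0,-170,-1]],
  ],
)

```text
time_s: 2.58
eef_pos: [414.0, -352.9, 389.5]
tcp_rot: [-0.001, 1.0, -0.003, 0.006]
ft_force: [0.2, -0.2, -3.2]
grip_width: 0.656
grip_force: 30.0
```

Run:
```python
from h import *
st();go(584.7,189,220,178.1)
```

```text
t 2.6 grasp [ 414.  -352.9  225.5] yaw 90.1 w 0.656 gf 30.0 F [ 0.2 -0.2 -3.2]
turn [-0.013  0.004 -1.536] shift [-171.6  541.6    4. ] dist 568.0
```

Emit:
arm_command(
  targets=[
    [[0,0,-0.18,-19,60,0,-1],[0,0,-0.36,-38,120,0,-1],[0,0,-0.54,-57,180,0,-1],[0,0,-0.72,-76,240,0,-1],[0,0,-0.9,-95,300,0,-1],[0,0,-1.08,-114,360,0,-1],[0,0,-1.26,-133,420,0,-1],[0,0,-1.44,-152,480,0,-1],[0,0,-1.535,-172,541,3,-1],[0,0,-1.535,-172,541,3,-1]],
  ],
)

```text
time_s: 3.82
eef_pos: [585.2, 192.5, 377.5]
tcp_rot: [-0.696, 0.718, 0.001, -0.002]
ft_force: [-1.1, 0.2, -2.5]
grip_width: 0.659
grip_force: 30.0
```

Run:
```python
from h import *
st();go(584.7,189,150,178.1)
cv2.imwrite("pics/s2.png",get_image("scene"))
for o in tops():print(o)
```

```text
t 3.8 grasp [585.2 192.5 213.5] yaw 178.2 w 0.659 gf 30.0 F [-1.1  0.2 -2.5]
turn [ 0.004 -0.001  0.002] shift [ 3.4  0.1 63.5] dist 64.0
(array([ 367.1, -509.5]), 18.9, (463.3, 244.5), [178, 182, 184])
(array([ 527.7, -375.4]), 15.0, (417.9, 189.1), [185, 183, 186])
(array([ 526. , -247.5]), 17.5, (374.6, 189.1), [183, 181, 184])
(array([ 627. , -352.2]), 17.2, (410.3, 155.5), [181, 178, 182])
(array([ 628.9, -252. ]), 17.3, (376.4, 154.3), [64, 62, 62])
(array([ 769.2, -195.9]), 19.6, (358.0, 107.0), [178, 174, 179])
```

View pics/s2.png

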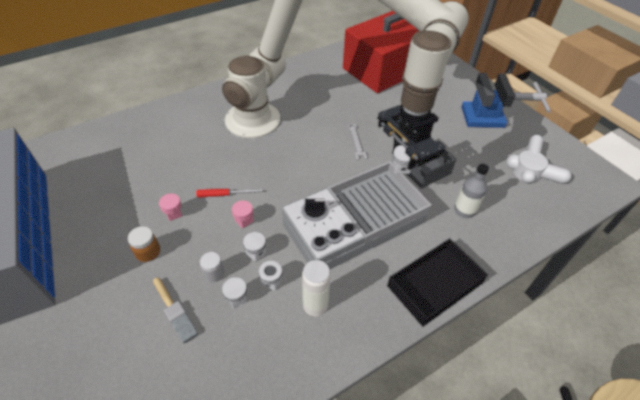

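The piston is held upright at px (402,155), above the tray's left part. Now I lower it. The grip was 51 mm above the foot, so the grasp height in the tray is about 102.

Emit:
arm_command(
  targets=[
    [[0,0,0,3.5,0,55,-1],[0,0,0,3.5,0,90,-1],[0,0,0,3.5,0,105,-1],[0,0,0,3.5,0,111,-1],[0,0,0,3.5,0,111,-1]],
  ],
)

```text
time_s: 4.55
eef_pos: [585.1, 185.0, 270.7]
tcp_rot: [-0.695, 0.719, -0.0, 0.001]
ft_force: [-0.1, 0.5, -1.7]
grip_width: 0.66
grip_force: 30.0
```

```bash
python3 -c "
from h import *
st();go(584.7,189,101,178.1)"
```

```text
t 4.5 grasp [585.1 185.  106.7] yaw 178.0 w 0.66 gf 30.0 F [-0.1  0.5 -1.7]
turn [-0.002  0.001 -0.002] shift [-4.   0.6  5.7] dist 7.0
```

Emit:
arm_command(
  targets=[
    [[0,0,0,-4,0.5,4,-1],[0,0,0,-4,0.5,4.5,-1],[0,0,0,-4,0.5,4.5,-1],[0,0,0,-4,0.5,4.5,0.7],[0,0,0,-4,0.5,4.5,0.7],[0,0,0,-4,0.5,4.5,0.7],[0,0,0,-4,0.5,-50,0.7],[0,0,0,-4,0.5,-110,0.7]],
  ],
)

```text
time_s: 5.55
eef_pos: [584.4, 189.2, 380.3]
tcp_rot: [-0.695, 0.719, 0.0, -0.001]
ft_force: [0.8, 0.8, -0.6]
grip_width: 0.85
grip_force: 0.0
```

```bash
python3 -c "
from h import *
st();go(526,-247,160,90)"
```

```text
t 5.5 grasp [584.4 189.2 216.3] yaw 178.0 w 0.85 gf 0.0 F [ 0.8  0.8 -0.6]
turn [ 0.    -0.003  1.536] shift [437.9  43.   57.1] dist 444.0
```

Emit:
arm_command(
  targets=[
    [[0,0,0.18,55,5,0,0.7],[0,0,0.36,110,10,0,0.7],[0,0,0.54,165,16,0,0.7],[0,0,0.72,220,21,0,0.7],[0,0,0.9,275,27,0,0.7],[0,0,1.08,330,32,10,0.7],[0,0,1.26,385,38,30,0.7],[0,0,1.44,438,43,57,0.7],[0,0,1.536,438,43,57,0.7],[0,0,1.536,438,43,57,0.7]],
  ],
)

```text
time_s: 6.8
eef_pos: [525.9, -247.7, 322.6]
tcp_rot: [0.0, 1.0, -0.0, -0.0]
ft_force: [-0.4, 0.4, -1.0]
grip_width: 0.851
grip_force: 0.0
```

```bash
cat >> h.py <<'E'
def stops():
    s=get_image("scene");hsv=cv2.cvtColor(s,cv2.COLOR_BGR2HSV)
    m=((hsv[...,2]>165)&(hsv[...,1]<50)).astype(np.uint8)
    for c in cv2.findContours(m,cv2.RETR_EXTERNAL,cv2.CHAIN_APPROX_NONE)[0]:
        if 100<cv2.contourArea(c)<700:
            (u,v),_,_=cv2.fitEllipse(c)
            for z in(62,112):
                p=pt("scene",u,v,z)
                if (300<p[0]<700 and (-400<p[1]<-200 if z==62 else 0<p[1]<240)):print("scene",round(u),round(v),z,p[:2].round(1))
E
python3 -c "
from h import *
st();stops();go(526,-247,50,90)
for o in tops(): print(o[0])
for o in tops(112): print(o[0])"
```

```text
t 6.8 grasp [ 525.9 -247.7  158.6] yaw 90.0 w 0.851 gf 0.0 F [-0.4  0.4 -1. ]
scene 233 287 62 [ 627.8 -350.9]
scene 269 270 62 [ 629.7 -251.5]
scene 209 260 62 [ 524.  -372.9]
scene 253 241 62 [ 526.9 -246.8]
scene 397 182 112 [587.3 185.5]
turn [-0.     0.001  0.001] shift [  0.3   0.2 109. ] dist 109.0
[ 367.1 -509.7]
[ 583.9 -212. ]
[590.  195.5]
[ 630.6 -353.7]
[ 769.2 -195.9]
[ 369.7 -494.9]
[ 579.5 -206.5]
[585.1 186.2]
[ 624.3 -344.3]
[ 758.2 -191.8]
```

The first piston is in the tray at (586,186), and the second is still where I measured it. Grasping it now.

Emit:
arm_command(
  targets=[
    [[0,0,0,0,0,55,0.7],[0,0,0,0,0,98,0.7],[0,0,0,0,0,108,0.7],[0,0,0,0,0,108,0.7],[0,0,0,0,0,108,-1],[0,0,0,0,0,108,-1],[0,0,0,0,0,108,-1],[0,0,0,0,0,108,-1]],
  ],
)

```text
time_s: 7.95
eef_pos: [526.6, -246.8, 216.3]
tcp_rot: [-0.0, 1.0, -0.0, 0.001]
ft_force: [-0.3, 2.2, 5.7]
grip_width: 0.657
grip_force: 30.0
```

Emit:
arm_command(
  targets=[
    [[0,0,0,0,0,-50,-1],[0,0,0,0,0,-110,-1],[0,0,0,0,0,-170,-1],[0,0,0,0,0,-170,-1],[0,0,0,0,0,-170,-1]],
  ],
)

```text
time_s: 8.57
eef_pos: [525.2, -246.8, 383.4]
tcp_rot: [0.001, 1.0, 0.001, -0.001]
ft_force: [-0.2, -1.2, -3.8]
grip_width: 0.661
grip_force: 30.0
```

Run:
```python
from h import *
st();go(582.5,119,220,178.1)
```

```text
t 8.6 grasp [ 525.2 -246.8  219.4] yaw 89.9 w 0.661 gf 30.0 F [-0.2 -1.2 -3.8]
turn [ 3.000e-03 -1.000e-03 -1.539e+00] shift [-5.690e+01  3.658e+02 -1.000e-01] dist 370.0
```

Emit:
arm_command(
  targets=[
    [[0,0,-0.18,-7,46,0,-1],[0,0,-0.36,-14,92,0,-1],[0,0,-0.54,-21,138,0,-1],[0,0,-0.72,-28,184,0,-1],[0,0,-0.9,-35,230,0,-1],[0,0,-1.08,-42,276,0,-1],[0,0,-1.26,-49,322,0,-1],[0,0,-1.44,-57,366,0,-1],[0,0,-1.539,-57,366,0,-1],[0,0,-1.539,-57,366,0,-1]],
  ],
)

```text
time_s: 9.82
eef_pos: [582.8, 119.4, 381.7]
tcp_rot: [-0.695, 0.719, 0.001, -0.003]
ft_force: [0.1, -0.9, -2.9]
grip_width: 0.658
grip_force: 30.0
```

```bash
python3 -c "
from h import *
st();go(582.5,119,102,178.1);stops()"
```

```text
t 9.8 grasp [582.8 119.4 217.7] yaw 178.1 w 0.658 gf 30.0 F [ 0.1 -0.9 -2.9]
turn [ 0.006 -0.002  0.001] shift [  0.2  -0.4 115.7] dist 116.0
scene 233 287 62 [ 627.7 -350.9]
scene 269 270 62 [ 629.9 -251.4]
scene 209 260 62 [ 523.9 -372.9]
scene 378 162 112 [496.1 183.7]
```

Emit:
arm_command(
  targets=[
    [[0,0,0,0,0,55,-1],[0,0,0,0,0,95,-1],[0,0,0,0,0,110,-1],[0,0,0,0,0,115,-1],[0,0,0,0,0,116,-1],[0,0,0,0,0,116,-1]],
  ],
)

```text
time_s: 10.62
eef_pos: [583.6, 119.1, 270.3]
tcp_rot: [-0.696, 0.718, -0.001, 0.001]
ft_force: [-0.2, -0.4, -1.8]
grip_width: 0.661
grip_force: 30.0
```

```bash
python3 -c "
from h import *
st()"
```

```text
t 10.6 grasp [583.6 119.1 106.3] yaw 178.2 w 0.661 gf 30.0 F [-0.2 -0.4 -1.8]
```

Emit:
arm_command(
  targets=[
    [[0,0,0,0,0,3,-1],[0,0,0,0,0,3,-1],[0,0,0,0,0,3,0.7],[0,0,0,0,0,3,0.7],[0,0,0,0,0,3,0.7],[0,0,0,0,0,-50,0.7],[0,0,0,0,0,-115,0.7],[0,0,0,0,0,-115,0.7]],
  ],
)

```text
time_s: 11.62
eef_pos: [584.2, 119.2, 390.1]
tcp_rot: [-0.696, 0.718, -0.003, 0.006]
ft_force: [-0.7, 1.0, -0.3]
grip_width: 0.851
grip_force: 0.0
```

```bash
python3 -c "
from h import *
st();stops();go(627.5,-351.5,160,90)
for o in tops(): print(o[0])"
```

```text
t 11.6 grasp [584.2 119.2 226.1] yaw 178.2 w 0.851 gf 0.0 F [-0.7  1.  -0.3]
scene 233 287 62 [ 627.8 -350.9]
scene 269 270 62 [ 629.8 -251.5]
scene 209 260 62 [ 523.9 -372.9]
scene 377 190 112 [584.8 116.2]
scene 397 182 112 [588.7 185.8]
turn [-0.002  0.007  1.539] shift [469.1 -58.7  62. ] dist 477.0
[ 367.1 -509.5]
[ 527.6 -375.5]
[590.  310.1]
[ 627.1 -352.2]
[ 628.8 -252.1]
[ 769.1 -195.7]
```

Emit:
arm_command(
  targets=[
    [[0,0,0.18,58,-7,0,0.7],[0,0,0.36,116,-14,0,0.7],[0,0,0.54,174,-21,0,0.7],[0,0,0.72,232,-29,0,0.7],[0,0,0.9,290,-36,0,0.7],[0,0,1.08,348,-43,0,0.7],[0,0,1.26,406,-50,5,0.7],[0,0,1.44,464,-58,30,0.7],[0,0,1.539,469,-59,62,0.7],[0,0,1.539,469,-59,62,0.7]],
  ],
)

```text
time_s: 12.98
eef_pos: [625.9, -352.3, 315.5]
tcp_rot: [0.001, 1.0, 0.002, -0.005]
ft_force: [0.1, -0.8, -0.1]
grip_width: 0.849
grip_force: 0.0
```

```bash
python3 -c "
from h import *
st();go(627.3,-351.5,51,90);stops()"
```

```text
t 13.0 grasp [ 625.9 -352.3  151.5] yaw 89.9 w 0.849 gf 0.0 F [ 0.1 -0.8 -0.1]
turn [ 0.004 -0.011 -0.001] shift [ -2.5   0.3 100.5] dist 101.0
scene 233 287 62 [ 627.7 -350.9]
scene 394 180 112 [579.  180.7]
```

Emit:
arm_command(
  targets=[
    [[0,0,0,-1,0,50,0.7],[0,0,0,-1,0,92,0.7],[0,0,0,-1,0,103,0.7],[0,0,0,-1,0,103,0.7],[0,0,0,-1,0,103,-1],[0,0,0,-1,0,103,-1],[0,0,0,-1,0,103,-1],[0,0,0,-1,0,103,-1]],
  ],
)

```text
time_s: 14.02
eef_pos: [628.6, -351.4, 220.7]
tcp_rot: [-0.0, 1.0, -0.0, 0.001]
ft_force: [0.4, 3.4, 5.3]
grip_width: 0.66
grip_force: 30.0
```

Emit:
arm_command(
  targets=[
    [[0,0,0,0,0,-50,-1],[0,0,0,0,0,-110,-1],[0,0,0,0,0,-165,-1],[0,0,0,0,0,-165,-1],[0,0,0,0,0,-165,-1]],
  ],
)

```text
time_s: 14.65
eef_pos: [627.6, -351.5, 382.4]
tcp_rot: [0.0, 1.0, 0.001, -0.001]
ft_force: [-1.3, 0.1, -3.3]
grip_width: 0.659
grip_force: 30.0
```

Run:
```python
from h import *
st();go(580.5,50,220,178.1)
```

```text
t 14.7 grasp [ 627.6 -351.5  218.4] yaw 90.0 w 0.659 gf 30.0 F [-1.3  0.1 -3.3]
turn [ 0.003 -0.    -1.538] shift [ 47.4 401.5  -0.8] dist 404.0
```

Emit:
arm_command(
  targets=[
    [[0,0,-0.18,6,50,0,-1],[0,0,-0.36,12,100,0,-1],[0,0,-0.54,18,150,0,-1],[0,0,-0.72,24,200,0,-1],[0,0,-0.9,30,250,0,-1],[0,0,-1.08,36,300,0,-1],[0,0,-1.26,42,350,0,-1],[0,0,-1.44,47,401,0,-1],[0,0,-1.538,47,401,0,-1],[0,0,-1.538,47,401,0,-1]],
  ],
)

```text
time_s: 15.9
eef_pos: [580.8, 49.9, 381.5]
tcp_rot: [-0.695, 0.719, 0.001, -0.002]
ft_force: [0.3, 0.2, -2.1]
grip_width: 0.659
grip_force: 30.0
```

```bash
python3 -c "
from h import *
st();go(580.5,50,107,178.1);stops()"
```

```text
t 15.9 grasp [580.8  49.9 217.5] yaw 178.1 w 0.659 gf 30.0 F [ 0.3  0.2 -2.1]
turn [ 0.004 -0.001 -0.   ] shift [ -0.2  -0.2 110.5] dist 110.0
scene 269 270 62 [ 629.9 -251.6]
scene 209 260 62 [ 524.  -372.8]
scene 355 173 112 [497.9 100. ]
```

Emit:
arm_command(
  targets=[
    [[0,0,0,0,0,55,-1],[0,0,0,0,0,95,-1],[0,0,0,0,0,107,-1],[0,0,0,0,0,110,-1],[0,0,0,0,0,112,-1],[0,0,0,0,0,113,-1],[0,0,0,0,0,113,-1]],
  ],
)

```text
time_s: 16.82
eef_pos: [581.3, 49.4, 271.6]
tcp_rot: [-0.695, 0.719, -0.0, 0.001]
ft_force: [0.2, -0.1, -1.9]
grip_width: 0.661
grip_force: 30.0
```

```bash
python3 -c "
from h import *
st()"
```

```text
t 16.8 grasp [581.3  49.4 107.6] yaw 178.1 w 0.661 gf 30.0 F [ 0.2 -0.1 -1.9]
```

Emit:
arm_command(
  targets=[
    [[0,0,0,0,0,1,-1],[0,0,0,0,0,1,-1],[0,0,0,0,0,1,0.7],[0,0,0,0,0,1,0.7],[0,0,0,0,0,1,0.7],[0,0,0,0,0,-50,0.7],[0,0,0,0,0,-112,0.7],[0,0,0,0,0,-112,0.7],[0,0,0,0,0,-112,0.7]],
  ],
)

```text
time_s: 17.95
eef_pos: [580.8, 49.3, 382.5]
tcp_rot: [-0.695, 0.719, 0.0, 0.0]
ft_force: [-0.2, -0.5, -0.8]
grip_width: 0.85
grip_force: 0.0
```

```bash
python3 -c "
from h import *
st();stops();go(629.3,-251.8,160,90)
for o in tops(): print(o[0])"
```

```text
t 17.9 grasp [580.8  49.3 218.5] yaw 178.1 w 0.85 gf 0.0 F [-0.2 -0.5 -0.8]
scene 269 270 62 [ 629.8 -251.6]
scene 209 260 62 [ 523.8 -372.8]
scene 356 200 112 [582.6  45.9]
scene 378 191 112 [588.2 116.9]
scene 397 182 112 [587.7 186.3]
turn [ 0.002 -0.002  1.537] shift [299.2 -58.7  57.5] dist 310.0
[ 367.1 -509.5]
[ 527.7 -375.5]
[600.5 213.2]
[ 628.8 -252.2]
[ 769.2 -195.8]
```

Emit:
arm_command(
  targets=[
    [[0,0,0.18,40,-8,0,0.7],[0,0,0.36,80,-16,0,0.7],[0,0,0.54,120,-24,0,0.7],[0,0,0.72,160,-32,0,0.7],[0,0,0.9,200,-40,0,0.7],[0,0,1.08,240,-48,5,0.7],[0,0,1.26,280,-55,20,0.7],[0,0,1.44,299,-59,57,0.7],[0,0,1.537,299,-59,57,0.7],[0,0,1.537,299,-59,57,0.7]],
  ],
)

```text
time_s: 19.3
eef_pos: [630.2, -251.8, 323.4]
tcp_rot: [-0.001, 1.0, 0.0, -0.002]
ft_force: [0.9, -0.2, -0.2]
grip_width: 0.852
grip_force: 0.0
```

```bash
python3 -c "
from h import *
st();go(629.3,-251.8,50,90);stops()"
```

```text
t 19.3 grasp [ 630.2 -251.8  159.4] yaw 90.1 w 0.852 gf 0.0 F [ 0.9 -0.2 -0.2]
turn [ 0.    -0.004  0.001] shift [ 5.000e-01 -1.000e-01  1.094e+02] dist 109.0
scene 269 270 62 [ 629.7 -251.6]
scene 209 260 62 [ 524.  -372.9]
scene 360 191 112 [562.9  73.2]
```

Emit:
arm_command(
  targets=[
    [[0,0,0,0.5,0,55,0.7],[0,0,0,0.5,0,100,0.7],[0,0,0,0.5,0,110,0.7],[0,0,0,0.5,0,110,0.7],[0,0,0,0.5,0,110,-1],[0,0,0,0.5,0,110,-1],[0,0,0,0.5,0,110,-1],[0,0,0,0.5,0,110,-1]],
  ],
)

```text
time_s: 20.35
eef_pos: [630.4, -251.0, 217.8]
tcp_rot: [-0.001, 1.0, -0.0, 0.001]
ft_force: [-1.2, 3.7, 4.9]
grip_width: 0.657
grip_force: 30.0
```

Emit:
arm_command(
  targets=[
    [[0,0,0,0,0,-50,-1],[0,0,0,0,0,-110,-1],[0,0,0,0,0,-180,-1],[0,0,0,0,0,-180,-1],[0,0,0,0,0,-180,-1]],
  ],
)

```text
time_s: 20.98
eef_pos: [629.2, -251.3, 394.8]
tcp_rot: [-0.0, 1.0, 0.001, -0.001]
ft_force: [0.3, 0.2, -4.2]
grip_width: 0.661
grip_force: 30.0
```

Run:
```python
from h import *
st();go(500.5,369.5,230,178)
```

```text
t 21.0 grasp [ 629.2 -251.3  230.8] yaw 90.0 w 0.661 gf 30.0 F [ 0.3  0.2 -4.2]
turn [ 0.002  0.    -1.536] shift [128.6 620.8   1.9] dist 634.0
```

Emit:
arm_command(
  targets=[
    [[0,0,-0.17,12,58,0,-1],[0,0,-0.34,24,116,0,-1],[0,0,-0.51,36,174,0,-1],[0,0,-0.68,48,232,0,-1],[0,0,-0.85,60,290,0,-1],[0,0,-1.02,72,348,0,-1],[0,0,-1.19,84,406,0,-1],[0,0,-1.36,96,464,0,-1],[0,0,-1.5,108,522,0,-1],[0,0,-1.536,120,580,0,-1]],
  ],
)

```text
time_s: 22.22
eef_pos: [508.3, 329.9, 392.2]
tcp_rot: [-0.696, 0.718, 0.0, -0.003]
ft_force: [0.6, 0.3, -3.9]
grip_width: 0.656
grip_force: 30.0
```

```bash
python3 -c "
from h import *
st();go(500.5,369.5,150,178);cv2.imwrite('pics/s3.png',get_image('scene'))"
```

```text
t 22.2 grasp [508.3 329.9 228.2] yaw 178.1 w 0.656 gf 30.0 F [ 0.6  0.3 -3.9]
turn [ 0.005 -0.004  0.002] shift [-39.6   8.7  78.1] dist 88.0
```

View pics/s3.png

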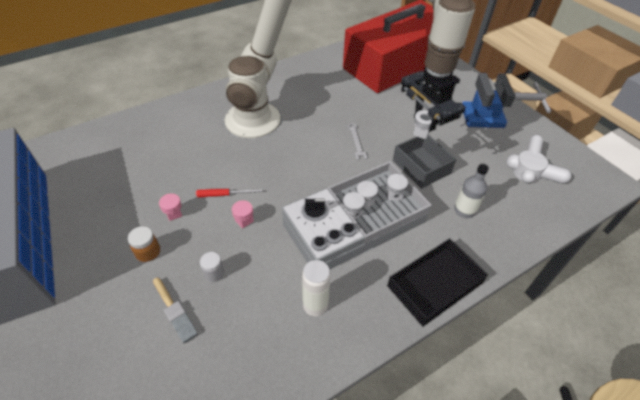

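The three pistons stand in the tray at px (355,201), (367,190) and (398,184). The middle one has been knocked a little. The holed piston is held near the scrap box rim, whose centre is at px (424,157). I'll check the box position before lowering.

```bash
python3 -c "
from h import *
st();stops();go(500.5,369.5,150,178)
for a,b in ((-75,-65),(75,-65),(75,65),(-75,65)): print(px('scene',[500.5+a,369.5+b,70]).round(1), px('top',[500.5+a,369.5+b,70]).round(1))
s=cv2.imread('pics/s0.png') if 0 else cv2.imread('pics/scene0.png')
cv2.imwrite('pics/d.png',cv2.resize(s[125:195,380:465],None,fx=6,fy=6,interpolation=cv2.INTER_CUBIC))"
```

```text
t 22.3 grasp [507.3 336.1 227.8] yaw 178.5 w 0.662 gf 30.0 F [ 1.8  3.3 -3.3]
scene 209 260 62 [ 524.  -372.7]
scene 360 195 112 [572.3  65.4]
scene 397 181 112 [585. 186.]
turn [ 0.004 -0.003  0.007] shift [-36.2   7.9  77.6] dist 86.0
[392.9 144.7] [185.7 220.3]
[423.2 173.7] [187.1 169.2]
[454.8 158.4] [142.9 168.5]
[423.7 131.2] [141.3 219.6]
```

View pics/d.png

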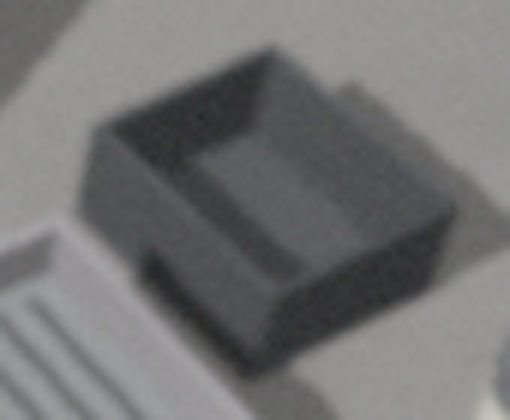

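The rim corners in full pixels are (396.3,146.2), (425.8,173.7), (456.2,159.5) and (425.3,132.5), a few mm off the top-view estimate. I'll refine the centre.

```bash
python3 -c "
from h import *
for p in ((396.3,146.2),(425.8,173.7),(456.2,159.5),(425.3,132.5),(425.9,153.0)): print(pt('scene',*p,70).round(1))
go(502.5,374,150,178)"
```

```text
[436.8 309.5  70. ]
[579.5 311.5  70. ]
[581.4 435.1  70. ]
[433.5 434.8  70. ]
[509.9 371.7  70. ]
turn [ 0.004 -0.003  0.007] shift [-40.8   6.1  77.6] dist 88.0
```

Emit:
arm_command(
  targets=[
    [[0,0,0,-36,4,0,-1],[0,0,0,-36,4,0,-1],[0,0,0,-36,4,50,-1],[0,0,0,-36,4,100,-1],[0,0,0,-36,4,140,-1],[0,0,0,-36,4,158,-1],[0,0,0,-36,4,164,-1],[0,0,0,-36,4,164,-1],[0,0,0,-36,4,164,-1]],
  ],
)

```text
time_s: 23.45
eef_pos: [507.0, 365.0, 233.5]
tcp_rot: [-0.695, 0.719, 0.0, 0.002]
ft_force: [-0.5, -0.8, -2.0]
grip_width: 0.662
grip_force: 30.0
```

```bash
python3 -c "
from h import *
st()"
```

```text
t 23.4 grasp [507.  365.   69.5] yaw 178.1 w 0.662 gf 30.0 F [-0.5 -0.8 -2. ]
```

Emit:
arm_command(
  targets=[
    [[0,0,0,-5,1,8,-1],[0,0,0,-5,1,9,-1],[0,0,0,-5,1,9,-1],[0,0,0,-5,1,9,0.6],[0,0,0,-5,1,9,0.6],[0,0,0,-5,1,9,0.6],[0,0,0,-5,1,-50,0.6],[0,0,0,-5,1,-110,0.6],[0,0,0,-5,1,-165,0.6],[0,0,0,-5,1,-165,0.6]],
  ],
)

```text
time_s: 24.7
eef_pos: [506.4, 369.9, 403.3]
tcp_rot: [-0.695, 0.719, -0.0, 0.006]
ft_force: [0.2, 0.4, -0.3]
grip_width: 0.8
grip_force: 0.0
```

```bash
python3 -c "
from h import *
st();stops();cv2.imwrite('pics/s4.png',get_image('scene')[120:230,280:480]);cv2.imwrite('pics/t4.png',get_image('top'))
s=cv2.imread('pics/s4.png');cv2.imwrite('pics/s4.png',cv2.resize(s,None,fx=4,fy=4,interpolation=cv2.INTER_CUBIC))"
```

```text
t 24.7 grasp [506.4 369.9 239.3] yaw 178.1 w 0.8 gf 0.0 F [ 0.2  0.4 -0.3]
scene 209 260 62 [ 523.9 -372.9]
scene 360 195 112 [572.3  65.4]
scene 397 181 112 [585.1 186.1]
```

View pics/s4.png

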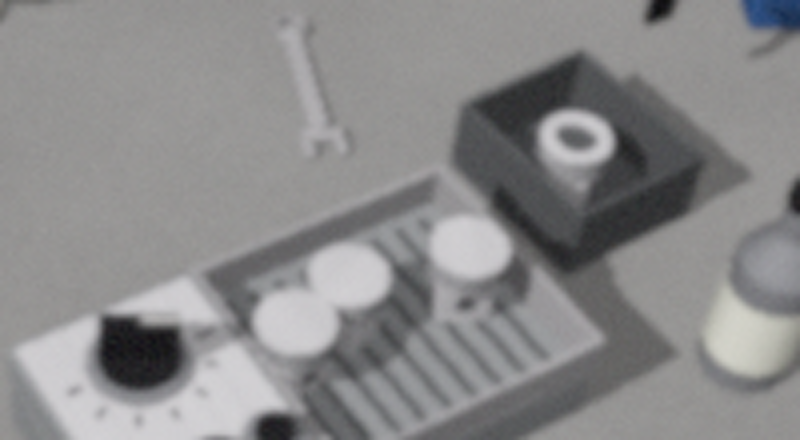

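The holed piston stands in the scrap box at crop (575,140), and three sound pistons stand upright in the tray. Next is the dial: go above it, closing line at 151°.

```bash
python3 -c "
from h import *
st();go(536,-64,185,151)
t=cv2.imread('pics/t4.png')[160:205,285:330];cv2.imwrite('pics/t4c.png',cv2.resize(t,(540,540),interpolation=cv2.INTER_CUBIC))"
```

```text
t 24.9 grasp [505.4 369.3 231.8] yaw 178.0 w 0.802 gf 0.0 F [-0.  -0.6 -0.9]
turn [ 0.001 -0.001  0.472] shift [431.9 -45.5  47.1] dist 437.0
```

View pics/t4c.png

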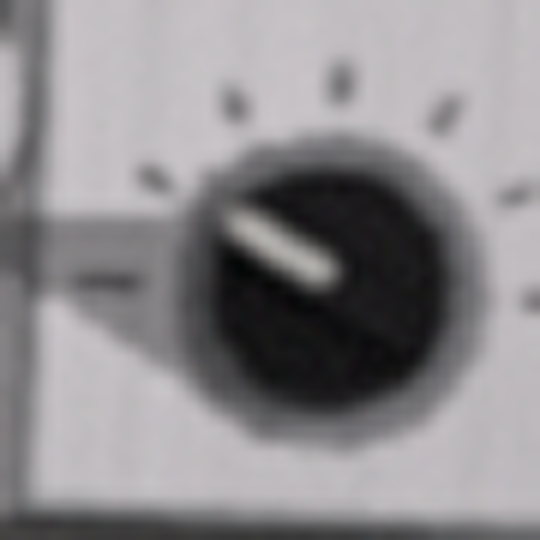

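The pointer runs from crop (228,215) to (335,275), which is about 27° past off, so click 1 or just short of it. The bar direction of about 61° in world is confirmed.

Emit:
arm_command(
  targets=[
    [[0,0,0.06,60,-6,0,0.3],[0,0,0.12,120,-12,0,0.0],[0,0,0.18,180,-19,0,0.0],[0,0,0.24,240,-25,0,0.0],[0,0,0.3,300,-32,0,0.0],[0,0,0.4,360,-38,10,0.0],[0,0,0.472,420,-44,30,0.0],[0,0,0.472,432,-45.5,47,0.0],[0,0,0.472,432,-45.5,47,0.0],[0,0,0.472,432,-45.5,47,0.0]],
  ],
  newtons=12,
)

```text
time_s: 26.1
eef_pos: [536.8, -63.1, 349.5]
tcp_rot: [-0.508, 0.861, 0.0, -0.0]
ft_force: [-0.5, 0.0, -0.2]
grip_width: 0.502
grip_force: 0.0
```

```bash
python3 -c "
from h import *
st();go(536,-64,122,151);stops()"
```

```text
t 26.1 grasp [536.8 -63.1 185.5] yaw 151.1 w 0.502 gf 0.0 F [-0.5  0.  -0.2]
turn [ 0.001 -0.001  0.001] shift [ 1.1  0.2 63.5] dist 64.0
scene 209 260 62 [ 524.1 -372.8]
scene 399 184 112 [597.4 183.9]
```

Emit:
arm_command(
  targets=[
    [[0,0,0,1,0,30,0.0],[0,0,0,1,0,50,0.0],[0,0,0,1,0,60,0.0],[0,0,0,1,0,61,0.0],[0,0,0,1,0,61,0.0]],
  ],
)

```text
time_s: 26.78
eef_pos: [536.5, -64.2, 289.7]
tcp_rot: [-0.508, 0.861, -0.0, 0.001]
ft_force: [0.3, 0.9, 0.8]
grip_width: 0.497
grip_force: 0.0
```

Emit:
arm_command(
  targets=[
    [[0,0,0,0,0,0,-1],[0,0,0,0,0,0,-1],[0,0,0,0,0,0,-1],[0,0,0,0,0,0,-1]],
  ],
)

```text
time_s: 27.28
eef_pos: [535.9, -64.6, 288.9]
tcp_rot: [-0.508, 0.862, 0.0, -0.0]
ft_force: [0.0, 1.1, 2.4]
grip_width: 0.182
grip_force: 12.0
```

```bash
python3 -c "
from h import *
st();print(get_state()['wrist_torque']);go(536,-64,124,88)"
```

```text
t 27.3 grasp [535.9 -64.6 124.9] yaw 151.0 w 0.182 gf 12.0 F [0.  1.1 2.4]
[ 0.25325375  0.3077821  -0.04748156]
turn [ 0.  -0.   1.1] shift [-0.6  0.2  0.9] dist 1.0
```

Emit:
arm_command(
  targets=[
    [[0,0,0.15,0,0,0,-1],[0,0,0.3,0,0,0,-1],[0,0,0.45,0,0,0,-1],[0,0,0.6,0,0,0,-1],[0,0,0.75,0,0,0,-1],[0,0,0.9,0,0,0,-1],[0,0,1.05,0,0,0,-1],[0,0,1.1,0,0,0,-1],[0,0,1.1,0,0,0,-1],[0,0,1.1,0,0,0,-1]],
  ],
)

```text
time_s: 28.52
eef_pos: [534.7, -62.4, 288.9]
tcp_rot: [0.018, 1.0, 0.002, -0.002]
ft_force: [-6.9, 13.2, 7.3]
grip_width: 0.182
grip_force: 12.0
```

```bash
python3 -c "
from h import *
st();print(get_state()['wrist_torque'])"
```

```text
t 28.5 grasp [534.7 -62.4 124.9] yaw 88.0 w 0.182 gf 12.0 F [-6.9 13.2  7.3]
[ 3.94737578  2.00533714 -0.004969  ]
```

Now release, rise, move aside towards the robot and look.

Emit:
arm_command(
  targets=[
    [[0,0,0,0,0,0,0.0],[0,0,0,0,0,0,0.0],[0,0,0,0,0,0,0.0],[0,0,0,0,0,-40,0.0],[0,0,0,0,0,-90,-1],[0,0,0,50,0,-90,-1],[0,0,0,100,0,-90,-1],[0,0,0,140,0,-90,-1],[0,0,0,140,0,-90,-1]],
  ],
)

```text
time_s: 29.65
eef_pos: [393.7, -60.2, 379.0]
tcp_rot: [0.018, 1.0, 0.0, 0.0]
ft_force: [0.8, -0.2, 0.0]
grip_width: 0.043
grip_force: 0.0
```

```bash
python3 -c "
from h import *
st();stops();t=get_image('top')[130:210,200:345];s=get_image('scene')[160:260,270:450]
cv2.imwrite('pics/t5.png',np.vstack([cv2.resize(t,(600,331),interpolation=cv2.INTER_CUBIC),cv2.resize(s,(600,260*333//260),interpolation=cv2.INTER_CUBIC)[:268]]))"
```

```text
t 29.6 grasp [393.7 -60.2 215. ] yaw 88.0 w 0.043 gf 0.0 F [ 0.8 -0.2  0. ]
scene 209 260 62 [ 523.9 -373. ]
scene 360 195 112 [572.3  65.4]
scene 397 181 112 [584.8 186.2]
```

View pics/t5.png

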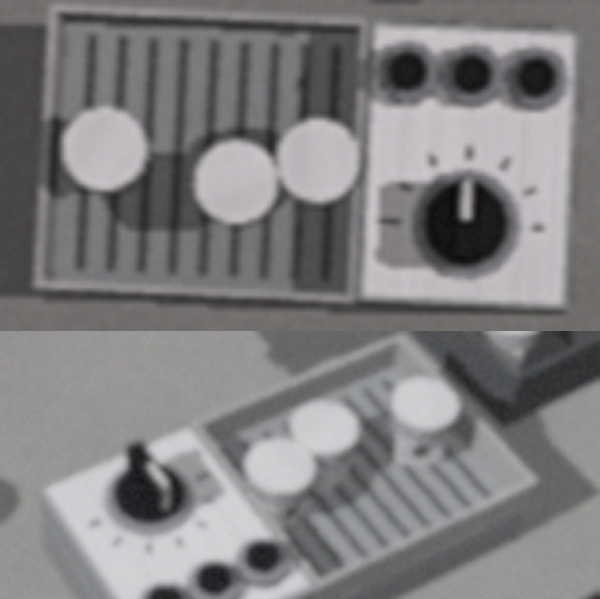

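The pointer is at the third short mark, click 3, and three pistons stand side by side in the tray. Now the keys, left first.

```bash
python3 -c "
from h import *
s=get_image('scene');g=cv2.cvtColor(s,cv2.COLOR_BGR2GRAY);m=np.zeros_like(g);m[215:255,305:365]=(g[215:255,305:365]<70)
for c in cv2.findContours(m,cv2.RETR_EXTERNAL,cv2.CHAIN_APPROX_NONE)[0]:
    if cv2.contourArea(c)>25: M=cv2.moments(c);u,v=M['m10']/M['m00'],M['m01']/M['m00'];print(cv2.contourArea(c),round(u,1),round(v,1),pt('scene',u,v,105)[:2].round(1))
st();go(641.5,-21,150,88)"
```

```text
49.0 319.2 241.1 [ 643.9 -111.8]
46.5 334.0 234.2 [645.3 -67. ]
45.0 348.9 227.3 [646.6 -21.1]
t 29.9 grasp [397.2 -59.6 214.9] yaw 88.0 w 0.004 gf 0.0 F [-0.6 -0.3 -0.3]
turn [-0.     0.001 -0.001] shift [-242.7   47.2   65.1] dist 256.0
```

Emit:
arm_command(
  targets=[
    [[0,0,0,-60,11,0,-1],[0,0,0,-120,23,0,-1],[0,0,0,-180,35,0,-1],[0,0,0,-245,47,10,-1],[0,0,0,-245,47,60,-1],[0,0,0,-245,47,65,-1],[0,0,0,-245,47,65,-1],[0,0,0,-245,47,65,-1]],
  ],
)

```text
time_s: 30.85
eef_pos: [642.9, -21.4, 316.3]
tcp_rot: [0.017, 1.0, 0.0, 0.002]
ft_force: [0.3, -0.5, -0.5]
grip_width: 0.008
grip_force: 0.0
```

```bash
python3 -c "
from h import *
st();go(644,-21,120,88)"
```

```text
t 30.9 grasp [642.9 -21.4 152.3] yaw 88.0 w 0.008 gf 0.0 F [ 0.3 -0.5 -0.5]
turn [0.    0.004 0.   ] shift [-1.   0.4 32.3] dist 32.0
```

Emit:
arm_command(
  targets=[
    [[0,0,0,0,0,15,-1],[0,0,0,0,0,24,-1],[0,0,0,0,0,29,-1],[0,0,0,0,0,32,-1],[0,0,0,0,0,33,-1],[0,0,0,0,0,33,-1]],
  ],
)

```text
time_s: 31.6
eef_pos: [642.3, -21.1, 283.5]
tcp_rot: [0.017, 1.0, -0.0, -0.0]
ft_force: [-6.1, 2.1, 13.0]
grip_width: 0.006
grip_force: 6.4
```

The force is 13 N, so the key is at its stop. I'll hold briefly, then rise and go over the middle key.

Emit:
arm_command(
  targets=[
    [[0,0,0,0,0,0,-1],[0,0,0,0,0,-20,-1],[0,0,0,0,0,-32,-1],[0,0,0,1,-45,-32,-1],[0,0,0,1,-45,-32,-1],[0,0,0,1,-45,-32,-1],[0,0,0,1,-45,-32,-1]],
  ],
)

```text
time_s: 32.48
eef_pos: [640.2, -65.6, 312.5]
tcp_rot: [0.017, 1.0, 0.0, -0.0]
ft_force: [-0.3, 0.8, -0.6]
grip_width: 0.007
grip_force: 0.0
```

```bash
python3 -c "
from h import *
st();go(643,-66,120,88)"
```

```text
t 32.5 grasp [640.2 -65.6 148.5] yaw 88.0 w 0.007 gf 0.0 F [-0.3  0.8 -0.6]
turn [ 0. -0.  0.] shift [-2.9 -0.3 28.5] dist 29.0
```

Emit:
arm_command(
  targets=[
    [[0,0,0,-2,0,12,-1],[0,0,0,-2,0,21,-1],[0,0,0,-2,0,26,-1],[0,0,0,-2,0,30,-1],[0,0,0,-2,0,31,-1],[0,0,0,-2,0,31,-1],[0,0,0,-2,0,31,-1]],
  ],
)

```text
time_s: 33.35
eef_pos: [641.7, -65.9, 283.6]
tcp_rot: [0.017, 1.0, 0.0, 0.0]
ft_force: [-4.1, 4.0, 8.3]
grip_width: 0.007
grip_force: 4.6
```

Emit:
arm_command(
  targets=[
    [[0,0,0,0,0,1.5,-1],[0,0,0,0,0,1.5,-1],[0,0,0,0,0,1.5,-1]],
  ],
)

```text
time_s: 33.72
eef_pos: [641.7, -65.8, 283.5]
tcp_rot: [0.017, 1.0, -0.0, 0.0]
ft_force: [-6.6, 4.3, 14.7]
grip_width: 0.005
grip_force: 7.2
```

Emit:
arm_command(
  targets=[
    [[0,0,0,0,0,-20,-1],[0,0,0,0,0,-32,-1],[0,0,0,1,-45,-32,-1],[0,0,0,1,-45,-32,-1],[0,0,0,1,-45,-32,-1],[0,0,0,1,-45,-32,-1]],
  ],
)

```text
time_s: 34.48
eef_pos: [639.6, -110.6, 311.9]
tcp_rot: [0.017, 1.0, 0.0, -0.0]
ft_force: [0.3, 0.3, -0.2]
grip_width: 0.007
grip_force: 0.0
```

```bash
python3 -c "
from h import *
st();go(641.5,-111,120,88)"
```

```text
t 34.5 grasp [ 639.6 -110.6  147.9] yaw 88.0 w 0.007 gf 0.0 F [ 0.3  0.3 -0.2]
turn [ 0. -0.  0.] shift [-2.  -0.3 27.9] dist 28.0
```

Emit:
arm_command(
  targets=[
    [[0,0,0,-1,0,12,-1],[0,0,0,-1,0,21,-1],[0,0,0,-1,0,26,-1],[0,0,0,-1,0,30,-1],[0,0,0,-1,0,32,-1],[0,0,0,-1,0,32,-1],[0,0,0,-1,0,32,-1]],
  ],
)

```text
time_s: 35.35
eef_pos: [640.1, -110.8, 283.5]
tcp_rot: [0.017, 1.0, -0.0, 0.0]
ft_force: [-5.9, 4.6, 14.3]
grip_width: 0.005
grip_force: 7.1
```

Emit:
arm_command(
  targets=[
    [[0,0,0,0,0,-20,-1],[0,0,0,0,0,-60,-1],[0,0,0,0,0,-120,-1],[0,0,0,60,0,-120,-1],[0,0,0,120,0,-120,-1],[0,0,0,180,0,-120,-1],[0,0,0,240,0,-120,-1],[0,0,0,240,0,-120,-1],[0,0,0,240,0,-120,-1]],
  ],
)

```text
time_s: 36.48
eef_pos: [400.9, -102.9, 400.9]
tcp_rot: [0.017, 1.0, -0.0, 0.001]
ft_force: [-0.1, -0.5, -0.1]
grip_width: 0.005
grip_force: 0.0
```

```bash
python3 -c "
from h import *
st();stops();cv2.imwrite('pics/f.png',cv2.resize(np.vstack([get_image('top')[130:240,130:345],get_image('scene')[130:240,270:485]]),None,fx=2.7,fy=2.7))"
```

```text
t 36.5 grasp [ 400.9 -102.9  236.9] yaw 88.0 w 0.005 gf 0.0 F [-0.1 -0.5 -0.1]
scene 209 260 62 [ 523.8 -372.7]
scene 360 194 112 [572.2  65.5]
scene 397 181 112 [584.7 186. ]
```

View pics/f.png

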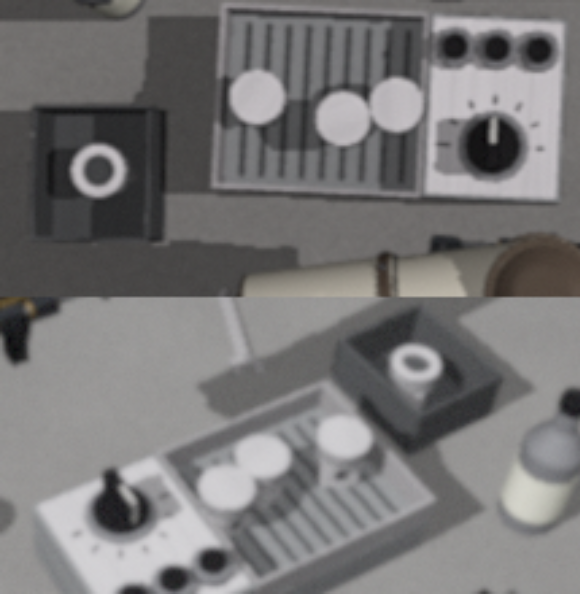

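The last picture shows everything in place: the holed piston in the scrap box, three pistons in the tray, the dial at click 3 and the keys up. Handing in.

```bash
python3 -c "
from rig import *
print(hand_in())"
```

```text
the job is handed in; nothing more can be done
None
```

I handed the job in at about 36 s of the 210 s limit: three sound pistons stand in the tray, the holed one is in the scrap box, the dial is at click 3, and the fan, heat and start keys were pressed in order; no verdict came back.

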